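# Hang up the press weight and slide the tea cake onto its airing rest

### The arm

A 6-joint arm with a two-finger parallel gripper is mounted at the origin on the work surface. World frame = base frame: x ahead of the robot, y to its left, z up, the work surface at z = 0. Lengths are in m, angles in rad, forces in N, time in s.
With the tool pointing down it reaches from about 0.35 to 1 m from the base axis. Payload 7.1 kg.
Tool frame: the origin (TCP) lies at the very end of the fingers, on their centre line; the grasp point (between the pads) lies 19 mm behind it; z points along the fingers, y is the line along which they close (so a half turn about z gives the same grasp; the last joint's range is limited). The gripper opens to 85 mm and grips with 20 to 120 N. Pads are 22 mm wide; open, the fingers measure 114 mm over their backs; the gripper's body (76 mm by 85 mm) begins 54 mm behind the grasp point. The pads swing forward as they close: fully open they stand 13 mm farther back than shut.
Start: joints at [1.219, 0.423, 1.63, -0, 1.089, -0.019], TCP at [0.204, 0.591, 0.231] pointing down, gripper open.
Joint ranges: [-3, 3], [-0.9, 2.11], [0.09, 2.58], [-1.31, 4.45], [0.11, 2.69], [-2.54, 2.54]. Speed limits (rad/s): [2.39, 2.39, 3.01, 3.14, 3.14, 3.14].

### API

Orientations are given as a rotation vector (axis times angle).
In Python, from plant import observe, get_image, calibration, job_done gives the robot as it stands.
- The arm moves only by the tool drive_tool, never from a script. Its argument "deltas" is a list that holds one entry, the list of rows, each a list of 7 numbers: the turn, a rotation vector about the tool's x, y, z normalised to -1 to 1, where 1 is 0.1 rad, then the shift along the tool's x, y, z normalised to -1 to 1, where 1 is 5 cm, then the opening, from -1 (shut) to 1 (fully open). A call has 1 to 12 rows; each row shifts and turns the commanded pose from where the row before left it, along the tool's axes as they then stand; what a row does not reach is not made up. A row lasts 1/8 s, in which the tool goes at most 62.5 mm and 10.7 degrees, less where a joint would pass 70% of its speed; a pose out of reach is approached as far as the arm can. A call with a number of a shift or a turn outside -1 to 1 is refused whole. A call with a gripper value outside its range is refused whole. The fingers move at their own pace and stop on an object; "grip_force" is the grip in N (left out, the last holds). Time passes only in rows, so rows that do not move let the fingers close. It gives the time, the measured TCP pose, the force, the opening and the grip force at its end, in the units of the state.
- observe(): the state, without advancing time (a new reading comes with each control period).
- get_image(name): name is "scene" or "top" or "wrist"; returns (picture, depth): 480x640x3 uint8, red, green, blue; 480x640 float32, m along the optical axis (not along the pixel's ray), 0 where there is no reading.
- calibration(name): a dict with "intrinsics" (3x3 intrinsics, pixels), "k1" (the pictures are not rectified: a ray, as slopes to the right and down, at radius r is drawn at 1 + k1 r^2 times it, then the intrinsics apply), "rvec" (rotation vector, rad) and "tvec" (3), from world to camera coordinates, as OpenCV has them. Camera axes: x right, y down, z forward; pixel columns grow to the right and rows downward; lengths in m; the calibration is good to about 2 mm. A picture is of the moment at which its call begins: read the wrist's pose just before it. calibration takes no time and is no camera call; for the wrist camera it gives the pose at the moment of the call.
- job_done(): hands the job in; it is judged then, once.
The state is a dict: "t": time; "q": joint angles; "qd": joint speeds; "tau": joint torques, N m; "tcp_pos": TCP position; "ee_rot": TCP orientation; "force": force on the tool from outside, world axes, zero at the start; "moment": the same for the moment, N m; "opening": finger opening in m; "grasp_force": force on a finger pad.
Only numpy, scipy, OpenCV 4.12 (cv2) and the standard library are available. Lean on these libraries where they do the work, as an engineer would, in place of code of your own. Each camera call takes 0.05 s, during which the arm holds its last target. There are 200 camera calls.

### The job

Take the steel press weight off the wrapped tea cake and hang it by its handle on both prongs of the hook stand. Then, without lifting or tipping up the cake, slide it off the wrapping block and across the gap onto the narrow slatted airing rest, so that it lies flat and centred on the rest, clear of the block. Leave the other things on the table where they are.

Things in the scene. Friction and masses are not known exactly. Their poses are not given: they have to be found in the camera images.
- press_weight: Loose steel press weight, 0.4 to 0.7 kg, lying on the tea cake at the start: flat bar 44 (x) x 120 (y) x 14 (z) mm with a fixed upright arch handle of 10 mm round rod. Legs at y = -55 and +55 mm; the level top rod runs along y, its centre 85 mm above the underside; the opening under it is 100 mm wide, 66 mm high. Origin: centre of the underside, z up.
- weight_grip (a point): Middle of the top rod of the press weight's handle (rod centre), 85 mm above the weight's underside; y along the rod.
- tea_cake: Loose pressed tea cake wrapped in pale grey paper, the single one on the wrapping block: a round disc 160 mm in diameter and 28 mm high, 0.2 to 0.33 kg. Its rim is widest (160 mm) from 9 to 19 mm above the underside; flat underside 140 mm and flat top 132 mm across. Origin: centre of the underside, z up.
- wrapping_block: Fixed wooden wrapping block, a low bench 200 (x) x 180 (y) mm whose flat top is 60 mm above the table. Origin: under its centre at table height, z up. The airing rest stands beyond its -y edge.
- airing_rest: Fixed narrow wooden airing rest: two slats 120 mm long (along its x), 20 mm wide, with centres at y = -25 and +25 mm, so 70 mm wide over all; slat tops 58 mm above the table (2 mm below the block's top). The gap from the block's edge to the nearer slat is 50 to 58 mm. Origin: under its centre at table height, z up.
- hook_stand: Fixed dark steel hook stand: base 150 x 120 x 12 mm, 18 mm square post 190 mm high, two parallel prongs of 8 mm rod at y = -31 and +31 mm towards the stand's -x, joined by a cross rod at the post. Each prong's rod centre falls from 182 mm high at the post to 170 mm in a valley 85 mm out, then rises to the tip 190 mm high, 105 mm out. Origin: under the post at table height, z up.
- hook_seat (a point): Where the middle of the weight's handle rod (its centre) lies when hung: midway between the two prongs' valleys, 179 mm above the table, 85 mm from the post's axis. x points from the prong tips towards the post, y along the hung rod.
- cake_stack: Bystander: loose stack of three wrapped tea cakes stuck together, 160 mm in diameter, 84 mm high. Origin: centre of the underside.
- paste_jar: Bystander: loose clear paste jar with white cap, 64 mm in diameter, 75 mm high. Origin: centre of the underside.
- brush: Bystander: loose flat brush lying on the table. Origin: on its underside.
Mind the look-alikes: they are no part of the job. Several things have the shape of the hook_stand; the one meant has the colours described above. Of the things that look like the airing_rest, the smaller one is meant.

How it is judged:
On the way, in this order (a step that is already met when the one before it is completed fails the run):
1. the press weight hangs by its handle on both prongs, let go (distance between weight_grip and hook_seat below 0.025 m and contact force between press_weight and hook_stand above 1.5 N and angle between press_weight's own z axis and vertical below 0.35 rad and contact force between press_weight and the fingers below 0.05 N), for 0.3 s.
2. the tea cake lies on the airing rest alone (horizontal distance between tea_cake and airing_rest below 0.02 m and z of tea_cake in the frame of airing_rest between 0.053 and 0.064 m and angle between tea_cake's own z axis and vertical below 0.08 rad and contact force between tea_cake and airing_rest above 0.5 N and contact force between tea_cake and wrapping_block below 0.05 N), for 0.2 s.
At the end, for the whole second after the job is handed in: Weight hangs still on the prongs: handle rod middle within 25 mm of the hook seat, tilt under 0.35 rad. Cake lies still and flat (tilt under 0.08 rad) on the rest's slats, centre within 20 mm of the rest's centre in plan, not touching the block (all of step 1 and all of step 2 and linear speed of tea_cake below 0.02 m/s and linear speed of press_weight below 0.05 m/s).
It fails at once if the tea cake is lifted more than 25 mm above the block's top (height (world z) of tea_cake above 0.085 m).
It fails at once if the tea cake is tipped up or falls off (angle between tea_cake's own z axis and vertical above 0.35 rad or height (world z) of tea_cake below 0.035 m).
It fails at once if a bystander is moved more than 30 mm (distance of any of cake_stack, paste_jar, brush from where it was at the start of the episode above 0.03 m).
It also fails if it takes over 64 s, if anything falls off the work surface, if the arm or the gripper's body presses on something with over 40 N, if the wrist force passes 120 N, or if a joint passes its speed limit or range.

## Working session

There is one attempt and no reset: what is moved stays moved. The work goes in short steps, Python scripts to look and compute and a tool call to move; the robot and the scene stay as the last step left them, time stands still between calls to the robot, and variables do not carry over. Pictures are saved under pics/ and viewed, at most 10 in all, crops included, and the job is handed in when it is done.

Besides the shell and the picture viewer there is one more tool, called after "Emit:" by a JSON object that holds its "name" and its "arguments", one argument or row to a line. drive_tool: Moves the arm, as the interface text tells. Scaled input: -1 to 1 covers 5 cm each way for a shift and 0.1 rad each way for a turn. Its arguments: {"type":"object","properties":{"deltas":{"type":"array","items":{"type":"array","items":{"type":"array","items":{"type":"number"}}}},"grip_force":{"type":"number"}},"required":["deltas"]}

```bash
mkdir -p pics; ls; cat > h.py <<'E'
import numpy as np, cv2, sys
from plant import observe, get_image, calibration, job_done
def cloud(name, d=None):
    """world xyz per pixel from depth"""
    c=calibration(name); 
    img,dep=get_image(name)
    K=np.array(c["intrinsics"],float); k1=c["k1"]
    v,u=np.mgrid[0:480,0:640].astype(float)
    p=np.stack([u.ravel(),v.ravel()],1)[:,None]
    n=cv2.undistortPoints(p,K,np.array([k1,0,0,0,0.])).reshape(480,640,2)
    X=np.dstack([n[...,0]*dep,n[...,1]*dep,dep])
    R=cv2.Rodrigues(np.array(c["rvec"],float))[0]; t=np.array(c["tvec"],float).ravel()
    W=(X-t)@R
    W[dep<=0]=np.nan
    return img,dep,W
def save(n,img): cv2.imwrite("pics/"+n,np.ascontiguousarray(img[...,::-1]))
E
python3 - <<'E'
from h import *
print(observe())
for n in("scene","top"):
    i,d,W=cloud(n); save(n+"0.png",i); np.savez(n+"0.npz",i=i,W=W); print(n,(d>0).mean(),calibration(n))
E
```

```text
pics
{'t': 0.0, 'q': array([ 1.21903463e+00,  4.23837559e-01,  1.63072771e+00, -1.05381446e-05,
        1.08861038e+00, -1.89853962e-02]), 'qd': array([-0.00031056, -0.00026078,  0.00056195, -0.00043522, -0.00037401,
        0.00088708]), 'tau': array([-5.25444484e-04, -5.57377768e+01, -2.81749678e+01, -1.26112556e-05,
        7.12893481e-03,  4.10221583e-05]), 'tcp_pos': array([0.20394039, 0.59018562, 0.23053293]), 'ee_rot': array([-5.20260647e-01, -3.09792701e+00,  2.44644916e-03]), 'force': array([-0.25109184,  0.30207597,  0.78832369]), 'moment': array([-0.00144745, -0.04647826,  0.05997992]), 'grasp_force': 0.0, 'opening': 0.08524951827646401}
scene 0.9959407552083334 {'intrinsics': array([[611.77802948,   0.        , 316.05563442],
       [  0.        , 611.77802948, 238.86992647],
       [  0.        ,   0.        ,   1.        ]]), 'k1': -0.04773904553229368, 'rvec': array([ 2.10631195,  1.24446982, -0.47437528]), 'tvec': array([-0.33949906, -0.24086422,  2.07922177])}
top 0.9960188802083333 {'intrinsics': array([[594.89724082,   0.        , 327.06946663],
       [  0.        , 594.89724082, 236.13693912],
       [  0.        ,   0.        ,   1.        ]]), 'k1': -0.04597502431510971, 'rvec': array([ 2.10077839, -2.15630671,  0.17895113]), 'tvec': array([0.09214598, 0.56266518, 2.02764504])}
```

View pics/scene0.png

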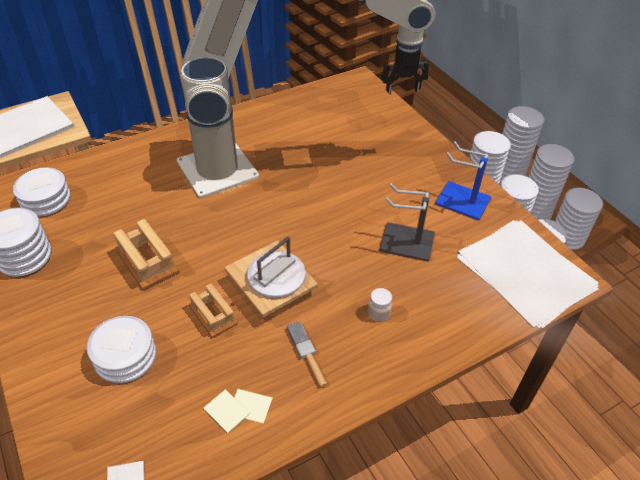

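View pics/top0.png

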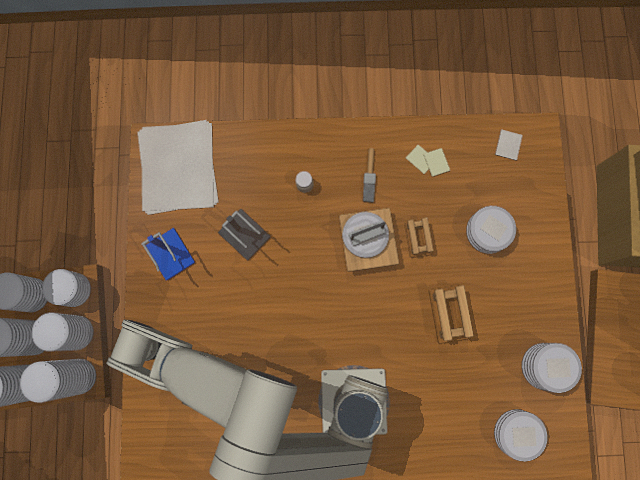

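The scene view shows the weight on the cake at (275,270), the small rest at (212,310) and the dark hook stand at (408,240). In the top view, the block and cake are at (367,238), the rest at (420,237), the dark stand at (243,234), the jar at (304,181) and the brush at (370,175). The blue stand and the large rest are decoys.

```bash
cat > m.py <<'E'
from h import *
T=np.load("top0.npz");S=np.load("scene0.npz")
def roi(D,x0,x1,y0,y1):
    P=D["W"][y0:y1,x0:x1].reshape(-1,3);C=D["i"][y0:y1,x0:x1].reshape(-1,3).astype(int);ok=np.isfinite(P[:,0]);return P[ok],C[ok]
def rect(P): 
    r=cv2.minAreaRect((P[:,:2]*1000).astype(np.float32)); return np.round(r[0],1),np.round(r[1],1),round(r[2],1)
def sel(P,a,b): return P[(P[:,2]>a)&(P[:,2]<b)]
for nm,D,R in(("top",T,dict(blk=(330,405,200,275),rest=(405,440,210,262),st=(215,272,205,262))),("scene",S,dict(blk=(222,320,235,320),rest=(188,238,280,338),st=(375,440,180,262)))):
    for k,r in R.items():
        P,C=roi(D,*r)
        h=np.histogram(P[:,2],bins=np.arange(-.01,.24,.01))
        print(nm,k,dict(zip(np.round(h[1][:-1],2),h[0])))
        for a,b in dict(blk=((.05,.07),(.08,.094),(.13,.2)),rest=((.05,.07),),st=((.006,.018),(.15,.22)))[k]:
            Q=sel(P,a,b)
            if len(Q)>5: print("   ",a,b,len(Q),rect(Q),np.round(np.median(Q,0),4))
P,C=roi(T,285,325,165,200);Q=sel(P,.06,.09);print("jar",rect(Q))
P,C=roi(T,355,385,140,210);Q=sel(P,.006,.05);print("brush",rect(Q))
for n,D,r in(("top",T,(440,480,100,130)),("t2",T,(280,310,280,320)),("sc",S,(330,370,160,200))):
    print(n,"table z",np.median(roi(D,*r)[0],0))
E
python3 m.py
```

```text
top blk {np.float64(-0.01): np.int64(1242), np.float64(0.0): np.int64(1158), np.float64(0.01): np.int64(112), np.float64(0.02): np.int64(6), np.float64(0.03): np.int64(6), np.float64(0.04): np.int64(71), np.float64(0.05): np.int64(626), np.float64(0.06): np.int64(569), np.float64(0.07): np.int64(253), np.float64(0.08): np.int64(688), np.float64(0.09): np.int64(389), np.float64(0.1): np.int64(218), np.float64(0.11): np.int64(14), np.float64(0.12): np.int64(4), np.float64(0.13): np.int64(5), np.float64(0.14): np.int64(1), np.float64(0.15): np.int64(4), np.float64(0.16): np.int64(15), np.float64(0.17): np.int64(70), np.float64(0.18): np.int64(25), np.float64(0.19): np.int64(1), np.float64(0.2): np.int64(0), np.float64(0.21): np.int64(0), np.float64(0.22): np.int64(0)}
    0.05 0.07 1195 (array([548.2, -67.3]), array([201.6, 180.4]), 6.5) [ 0.4937 -0.0988  0.0597]
    0.08 0.094 894 (array([562. , -56.5]), array([155.3, 156.4]), 61.6) [ 0.5517 -0.0547  0.0867]
    0.13 0.2 121 (array([561.9, -59.3]), array([ 11.3, 117.1]), 19.8) [ 0.5604 -0.0581  0.1753]
top rest {np.float64(-0.01): np.i
[... 4285 characters left out ...]
, np.float64(0.16): np.int64(14), np.float64(0.17): np.int64(123), np.float64(0.18): np.int64(143), np.float64(0.19): np.int64(32), np.float64(0.2): np.int64(0), np.float64(0.21): np.int64(0), np.float64(0.22): np.int64(0)}
    0.006 0.018 1401 (array([518.2, 435.6]), array([213.8, 365.6]), 57.7) [0.5919 0.3731 0.0112]
    0.15 0.22 325 (array([578.7, 358.1]), array([117.5,  79.7]), 45.3) [0.5932 0.3694 0.1806]
jar (array([765.9, 153.7]), array([55. , 56.4]), 24.9)
brush (array([795.7, -82.4]), array([106.2, 261.4]), 88.0)
top table z [ 1.01987562 -0.49297449 -0.01049823]
t2 table z [ 3.50655913e-01  1.98345371e-01 -1.89974217e-04]
sc table z [ 2.64623650e-01  3.69054494e-01 -2.49886118e-04]
```

```bash
cat >> h.py <<'E'
from scipy.spatial.transform import Rotation as Ro
def psi(R): return np.degrees(np.arctan2(R[1,0],R[0,0]))
def plan(x,y,z,p=None,n=None):
    """constant-yaw rows to pose: first straight shift in tool axes, turn spread equally. prints per-row numbers"""
    o=observe(); R=Ro.from_rotvec(o["ee_rot"]).as_matrix(); c=o["tcp_pos"]
    p=psi(R) if p is None else p
    dp=(p-psi(R)+180)%360-180
    D=np.array([x,y,z])-c
    n=n or int(np.ceil(max(np.abs(D).max()/.045,abs(dp)/5.,1)))
    a=np.radians(-dp)/n
    Rt=Ro.from_euler("z",p,degrees=True).as_matrix()@np.diag([1,-1,-1.])
    tilt=Ro.from_matrix(R.T@Rt).as_rotvec()
    print("t",round(o["t"],2),"tcp",np.round(c,4),"psi",round(psi(R),2),"q",np.round(o["q"],2),"n",n,"turn tot",np.round(tilt/.1,2),"shift(old axes)/row",np.round(R.T@D/.05/n,3))
    Rk=R
    for k in range(n):
        s=Rk.T@D/.05/n   # row shift expressed in axes at row start
        print(np.round(np.r_[tilt/.1/n,s],3).tolist())
        Rk=Rk@Ro.from_rotvec(tilt/n).as_matrix()
E
python3 - <<'E'
from h import *
c=calibration("wrist");R=cv2.Rodrigues(c["rvec"])[0];o=observe()
Rt=Ro.from_rotvec(o["ee_rot"]).as_matrix()
print("cam in tool",Rt.T@(-R.T@c["tvec"]-o["tcp_pos"]),"cam axes in tool\n",np.round(Rt.T@R.T,3),c["intrinsics"][0,0])
plan(.48,.28,.40,122)
E
```

```text
cam in tool [ 0.0732353   0.00106735 -0.14161572] cam axes in tool
 [[ 0.001 -0.958 -0.288]
 [ 1.     0.001 -0.001]
 [ 0.001 -0.288  0.958]] 376.5353496527655
t 0.1 tcp [0.204  0.5902 0.2306] psi 160.93 q [ 1.22  0.42  1.63  0.    1.09 -0.02] n 8 turn tot [-0.01  0.    6.79] shift(old axes)/row [-0.906 -0.508 -0.423]
[-0.002, 0.001, 0.849, -0.906, -0.508, -0.423]
[-0.002, 0.001, 0.849, -0.945, -0.429, -0.423]
[-0.002, 0.001, 0.849, -0.978, -0.348, -0.423]
[-0.002, 0.001, 0.849, -1.004, -0.263, -0.423]
[-0.002, 0.001, 0.849, -1.023, -0.177, -0.423]
[-0.002, 0.001, 0.849, -1.034, -0.09, -0.423]
[-0.002, 0.001, 0.849, -1.038, -0.001, -0.423]
[-0.002, 0.001, 0.849, -1.035, 0.087, -0.423]
```

Emit:
{"name": "drive_tool", "arguments": {
  "deltas": [
    [[0, 0, 0, 0, 0, -0.9, 1], [0, 0, 0, 0, 0, -0.9, 1], [0, 0, 0.8, -0.8, -0.5, -0.8, 1], [0, 0, 0.8, -0.8, -0.4, -0.8, 1], [0, 0, 0.8, -0.9, -0.3, 0, 1], [0, 0, 0.8, -0.9, -0.3, 0, 1], [0, 0, 0.8, -0.9, -0.2, 0, 1], [0, 0, 0.8, -0.9, -0.1, 0, 1], [0, 0, 0.8, -0.9, 0, 0, 1], [0, 0, 0.8, -0.9, 0.1, 0, 1], [0, 0, 0.3, 0, 0.3, 0, 1], [0, 0, 0, 0, 0, 0, 1]]
  ]
}}

```text
t: 1.6
tcp_pos: [0.4602, 0.3234, 0.4008]
ee_rot: [-1.51, -2.754, 0.001]
force: [0.3, -0.5, 0.6]
opening: 0.0856
grasp_force: 0.0
```

```bash
python3 - <<'E'
from h import *
plan(.54,.32,.40,122)
E
```

```text
t 1.6 tcp [0.4602 0.3234 0.4008] psi 122.54 q [0.59 0.18 1.58 0.   1.39 0.02] n 2 turn tot [-0.01 -0.    0.09] shift(old axes)/row [-0.458  0.654  0.008]
[-0.003, -0.002, 0.047, -0.458, 0.654, 0.008]
[-0.003, -0.002, 0.047, -0.455, 0.657, 0.008]
```

Emit:
{"name": "drive_tool", "arguments": {
  "deltas": [
    [[0, 0, 0, -0.5, 0.7, 0, 1], [0, 0, 0, -0.4, 0.7, 0, 1], [0, 0, 0, 0, 0, 0, 1], [0, 0, 0, 0, 0, 0, 1]]
  ]
}}

```text
t: 2.1
tcp_pos: [0.5417, 0.3233, 0.4008]
ee_rot: [-1.507, -2.755, 0.002]
force: [0.7, 1.0, -0.3]
opening: 0.0856
grasp_force: 0.0
```

```bash
python3 - <<'E'
from h import *
i,d,W=cloud("wrist"); save("w1.png",i); np.savez("w1.npz",i=i,W=W)
P=W.reshape(-1,3);P=P[np.isfinite(P[:,0])]
m=(P[:,2]>.15)&(P[:,2]<.21)&(np.hypot(P[:,0]-.575,P[:,1]-.36)<.12);Q=P[m]
r=cv2.minAreaRect((Q[:,:2]*1000).astype(np.float32));print(r,len(Q))
m=(P[:,2]>.008)&(P[:,2]<.016)&(np.hypot(P[:,0]-.58,P[:,1]-.37)<.15);Q=P[m];print(len(Q),cv2.minAreaRect((Q[:,:2]*1000).astype(np.float32)))
E
```

```text
((576.3626098632812, 360.39129638671875), (117.4903335571289, 71.27394104003906), 45.920066833496094) 2888
7173 ((589.7478637695312, 374.6341857910156), (149.0992431640625, 119.70616912841797), 45.77311706542969)
```

View pics/w1.png

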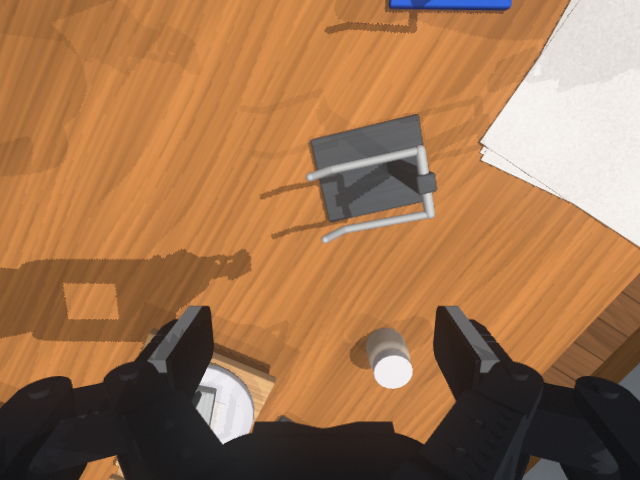

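The wrist view shows the post at (427,182) and the prong tips at (312,178) and (326,240). The seat is therefore at about (0.552, 0.335), and the stand's x axis points at 45.8°.

```bash
python3 - <<'E'
from h import *
plan(.56,-.065,.38,109.8,9)
E
```

```text
t 2.15 tcp [0.5416 0.3233 0.4011] psi 122.64 q [ 0.52  0.29  1.43  0.    1.42 -0.05] n 9 turn tot [-0.01 -0.    2.24] shift(old axes)/row [-0.749 -0.431  0.047]
[-0.001, -0.0, 0.249, -0.749, -0.431, 0.047]
[-0.001, -0.0, 0.249, -0.759, -0.412, 0.047]
[-0.001, -0.0, 0.249, -0.769, -0.393, 0.047]
[-0.001, -0.0, 0.249, -0.779, -0.374, 0.047]
[-0.001, -0.0, 0.249, -0.788, -0.354, 0.047]
[-0.001, -0.0, 0.249, -0.796, -0.335, 0.047]
[-0.001, -0.0, 0.249, -0.804, -0.315, 0.047]
[-0.001, -0.0, 0.249, -0.812, -0.295, 0.047]
[-0.001, -0.0, 0.249, -0.819, -0.274, 0.047]
```

Emit:
{"name": "drive_tool", "arguments": {
  "deltas": [
    [[0, 0, 0.25, -0.75, -0.43, 0.05, 1], [0, 0, 0.25, -0.76, -0.41, 0.05, 1], [0, 0, 0.25, -0.77, -0.39, 0.05, 1], [0, 0, 0.25, -0.78, -0.37, 0.05, 1], [0, 0, 0.25, -0.79, -0.35, 0.05, 1], [0, 0, 0.25, -0.8, -0.33, 0.05, 1], [0, 0, 0.25, -0.8, -0.31, 0.05, 1], [0, 0, 0.25, -0.81, -0.3, 0.05, 1], [0, 0, 0.25, -0.82, -0.27, 0.05, 1], [0, 0, 0, 0, 0, 0, 1], [0, 0, 0, 0, 0, 0, 1], [0, 0, 0, 0, 0, 0, 1]]
  ]
}}

```text
t: 3.65
tcp_pos: [0.5616, -0.064, 0.3791]
ee_rot: [1.807, 2.569, 0.001]
force: [-0.1, -0.3, 1.0]
opening: 0.0852
grasp_force: 0.0
```

```bash
cat > w.py <<'E'
from h import *
tag=sys.argv[1]
i,d,W=cloud("wrist"); save(tag+".png",i); np.savez(tag+".npz",i=i,W=W)
P=W.reshape(-1,3);P=P[np.isfinite(P[:,0])]
def f(n,z0,z1,cx,cy,r):
    Q=P[(P[:,2]>z0)&(P[:,2]<z1)&(np.hypot(P[:,0]-cx,P[:,1]-cy)<r)]
    if len(Q)<20: print(n,"few",len(Q));return
    a=cv2.minAreaRect((Q[:,:2]*1000).astype(np.float32));print(n,len(Q),np.round(a[0],1),np.round(a[1],1),round(a[2],1),"z",np.round(np.percentile(Q[:,2],[5,50,95]),4))
f("rod",.165,.19,.565,-.058,.08)
f("cake",.068,.093,.567,-.055,.1)
f("caketop",.084,.093,.567,-.055,.1)
f("block",.055,.064,.553,-.067,.14)
f("rest",.052,.063,.558,-.246,.075)
E
python3 w.py w2; python3 -c "
from h import *
plan(.565,-.058,.24,109.8)"
```

```text
rod 1300 [566.  -57.9] [  9.4 118.1] 19.9 z [0.1735 0.176  0.1776]
cake 10140 [565.4 -54.2] [157.9 158.4] 66.9 z [0.0791 0.0863 0.0882]
caketop 7396 [565.2 -54.1] [143.5 141.8] 25.2 z [0.0847 0.0868 0.0884]
block 9148 [551.8 -66.3] [201.  180.1] 6.9 z [0.0573 0.0589 0.0603]
rest 2540 [ 560.9 -246.7] [120.9  71.8] 7.2 z [0.0536 0.0569 0.0584]
t 3.7 tcp [ 0.5617 -0.0641  0.3791] psi 109.76 q [-0.13  0.2   1.6   0.    1.34 -0.48] n 4 turn tot [ 0.   -0.   -0.01] shift(old axes)/row [0.023 0.026 0.695]
[0.001, -0.0, -0.002, 0.023, 0.026, 0.695]
[0.001, -0.0, -0.002, 0.023, 0.026, 0.695]
[0.001, -0.0, -0.002, 0.023, 0.026, 0.695]
[0.001, -0.0, -0.002, 0.023, 0.026, 0.695]
```

View pics/w2.png

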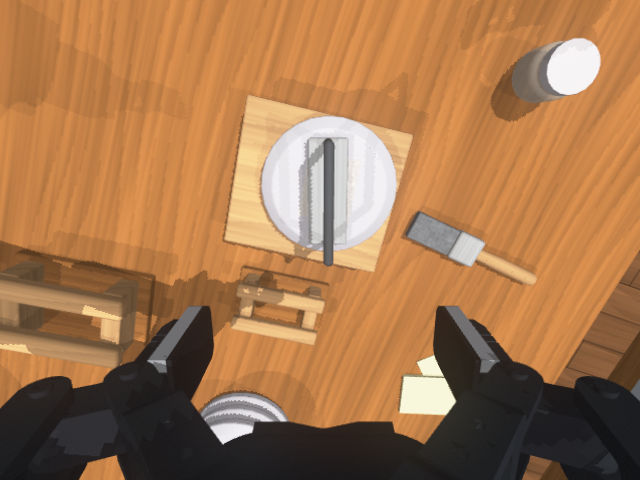

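The view shows the rod from (328,143) to (328,262), the block around (318,185) and the small rest around (280,305). Now I descend and grip.

Emit:
{"name": "drive_tool", "arguments": {
  "deltas": [
    [[0, 0, 0, 0.04, 0.06, 0.9, 1], [0, 0, 0, 0.04, 0.06, 0.9, 1], [0, 0, 0, 0, 0, 0.9, 1], [0, 0, 0, 0, 0, 0.8, 1], [0, 0, 0, 0, 0, 0.6, 1], [0, 0, 0, 0, 0, 0.42, 1], [0, 0, 0, 0, 0, 0, 1], [0, 0, 0, 0, 0, 0, 1]]
  ]
}}

```text
t: 4.7
tcp_pos: [0.5668, -0.0592, 0.1537]
ee_rot: [1.808, 2.568, 0.001]
force: [0.2, 0.2, 0.5]
opening: 0.0851
grasp_force: 0.0
```

Emit:
{"name": "drive_tool", "arguments": {
  "deltas": [
    [[0, 0, 0, 0, 0, 0, -1], [0, 0, 0, 0, 0, 0, -1], [0, 0, 0, 0, 0, 0, -1], [0, 0, 0, 0, 0, 0, -1], [0, 0, 0, 0, 0, 0, -1], [0, 0, 0, 0, 0, 0, -1], [0, 0, 0, 0, 0, 0, -1], [0, 0, 0, 0, 0, 0, -1]]
  ],
  "grip_force": 60
}}

```text
t: 5.7
tcp_pos: [0.566, -0.0597, 0.153]
ee_rot: [-1.81, -2.568, 0.0]
force: [-3.5, -0.0, 5.4]
opening: 0.0083
grasp_force: 58.5
```

Emit:
{"name": "drive_tool", "arguments": {
  "deltas": [
    [[0, 0, 0, 0, 0, -0.1, -1], [0, 0, 0, 0, 0, -0.2, -1], [0, 0, 0, 0, 0, -0.3, -1], [0, 0, 0, 0, 0, -0.3, -1], [0, 0, 0, 0, 0, 0, -1], [0, 0, 0, 0, 0, 0, -1]]
  ]
}}

```text
t: 6.45
tcp_pos: [0.5659, -0.0595, 0.1979]
ee_rot: [1.81, 2.568, 0.0]
force: [0.2, 0.7, -5.9]
opening: 0.0083
grasp_force: 58.5
```

```bash
python3 -c "
from h import *
o=observe();print(o['force'],o['moment'],o['opening'],o['grasp_force'])
plan(.482,.263,.196,135.8,11)"
```

```text
[ 0.23998555  0.66443813 -5.88415386] [0.03698211 0.01121496 0.03012306] 0.008328492097696046 58.46826732158661
t 6.45 tcp [ 0.5659 -0.0595  0.1979] psi 109.65 q [-0.13  0.38  1.78 -0.    0.98 -0.47] n 11 turn tot [ 0.    0.   -4.56] shift(old axes)/row [0.604 0.054 0.003]
[0.0, 0.0, -0.415, 0.604, 0.054, 0.003]
[0.0, 0.0, -0.415, 0.601, 0.078, 0.003]
[0.0, 0.0, -0.415, 0.597, 0.103, 0.003]
[0.0, 0.0, -0.415, 0.592, 0.128, 0.003]
[0.0, 0.0, -0.415, 0.586, 0.152, 0.003]
[0.0, 0.0, -0.415, 0.58, 0.177, 0.003]
[0.0, 0.0, -0.415, 0.572, 0.201, 0.003]
[0.0, 0.0, -0.415, 0.563, 0.224, 0.003]
[0.0, 0.0, -0.415, 0.553, 0.247, 0.003]
[0.0, 0.0, -0.415, 0.543, 0.27, 0.003]
[0.0, 0.0, -0.415, 0.531, 0.292, 0.003]
```

Emit:
{"name": "drive_tool", "arguments": {
  "deltas": [
    [[0, 0, -0.42, 0.4, 0.05, 0, -1], [0, 0, -0.42, 0.6, 0.08, 0, -1], [0, 0, -0.42, 0.6, 0.1, 0, -1], [0, 0, -0.42, 0.6, 0.13, 0, -1], [0, 0, -0.42, 0.6, 0.15, 0, -1], [0, 0, -0.42, 0.6, 0.18, 0, -1], [0, 0, -0.42, 0.6, 0.2, 0, -1], [0, 0, -0.42, 0.6, 0.22, 0, -1], [0, 0, -0.42, 0.6, 0.25, 0, -1], [0, 0, -0.42, 0.6, 0.27, 0, -1], [0, 0, -0.36, 0.4, 0.29, 0, -1], [0, 0, 0, 0.15, 0, 0, -1]]
  ]
}}

```text
t: 7.95
tcp_pos: [0.4763, 0.2638, 0.1974]
ee_rot: [-1.178, -2.912, 0.0]
force: [0.1, -0.6, -6.2]
opening: 0.008
grasp_force: 58.5
```

Emit:
{"name": "drive_tool", "arguments": {
  "deltas": [
    [[0, 0, 0, 0, 0, 0, -1], [0, 0, 0, 0, 0, 0, -1]]
  ]
}}

```text
t: 8.2
tcp_pos: [0.4771, 0.2613, 0.1976]
ee_rot: [-1.183, -2.91, 0.001]
force: [0.6, -0.1, -6.4]
opening: 0.0081
grasp_force: 58.5
```

```bash
python3 - <<'E'
from h import *
i,d,W=cloud("wrist"); save("w3.png",i); np.savez("w3.npz",i=i,W=W)
P=W.reshape(-1,3);P=P[np.isfinite(P[:,0])]
ax=np.array([.697,.717]);u=(P[:,:2]-[.552,.3353])@ax;v=(P[:,:2]-[.552,.3353])@[-.717,.697]
m=(P[:,2]>.155)&(P[:,2]<.21)&(u>-.03)&(u<.105)&(abs(v)<.06);Q=P[m]
print(m.sum(),cv2.minAreaRect((Q[:,:2]*1000).astype(np.float32)))
for s in(1,-1):
    k=m&(s*v>.015)
    for a in np.arange(-.025,.1,.02):
        kk=k&(abs(u-a)<.006)
        if kk.sum()>3: print(s,round(a,3),kk.sum(),"v",np.round(np.median(v[kk]),4),"z",np.round(np.percentile(P[kk,2],90),4))
plan(.552,.335,.196,135.8,5)
E
```

```text
4834 ((560.8895874023438, 344.62548828125), (75.29579162597656, 71.17567443847656), 46.37318420410156)
1 -0.025 313 v 0.0319 z 0.1927
1 -0.005 253 v 0.0337 z 0.1827
1 0.015 512 v 0.032 z 0.1756
1 0.035 268 v 0.032 z 0.1777
-1 -0.025 260 v -0.0291 z 0.1927
-1 -0.005 313 v -0.0277 z 0.1818
-1 0.015 451 v -0.029 z 0.1756
-1 0.035 450 v -0.0292 z 0.1784
-1 0.055 5 v -0.0276 z 0.1753
t 8.25 tcp [0.4773 0.2613 0.1977] psi 135.73 q [ 0.48  0.35  1.84 -0.    0.96 -0.32] n 5 turn tot [-0.    0.   -0.01] shift(old axes)/row [-0.008  0.42   0.007]
[-0.001, 0.0, -0.002, -0.008, 0.42, 0.007]
[-0.001, 0.0, -0.002, -0.008, 0.42, 0.007]
[-0.001, 0.0, -0.002, -0.008, 0.42, 0.007]
[-0.001, 0.0, -0.002, -0.008, 0.42, 0.007]
[-0.001, 0.0, -0.002, -0.009, 0.42, 0.007]
```

View pics/w3.png

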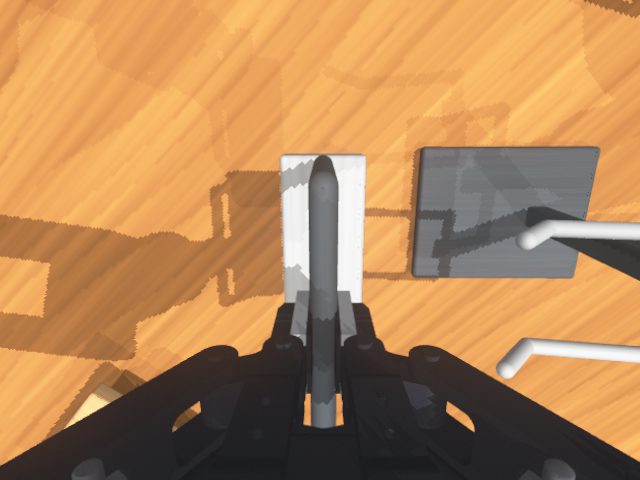

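The weight hangs square, with the rod at (323,290). The prong tips at (527,240) and (507,368) pass on either side of the gripper, clear of the legs. Next I go in.

Emit:
{"name": "drive_tool", "arguments": {
  "deltas": [
    [[0, 0, 0, 0, 0.3, 0, -1], [0, 0, 0, 0, 0.4, 0, -1], [0, 0, 0, 0, 0.5, 0, -1], [0, 0, 0, 0, 0.5, 0, -1], [0, 0, 0, 0, 0.4, 0, -1], [0, 0, 0, 0, 0, 0, -1], [0, 0, 0, 0, 0, 0, -1]]
  ]
}}

```text
t: 9.12
tcp_pos: [0.5502, 0.3368, 0.1973]
ee_rot: [-1.183, -2.91, 0.002]
force: [-0.8, 0.2, -5.6]
opening: 0.0079
grasp_force: 58.6
```

Emit:
{"name": "drive_tool", "arguments": {
  "deltas": [
    [[0, 0, 0, 0, 0, 0.2, -1], [0, 0, 0, 0, 0, 0.2, -1], [0, 0, 0, 0, 0, 0.15, -1], [0, 0, 0, 0, 0, 0.1, -1], [0, 0, 0, 0, 0, 0, -1], [0, 0, 0, 0, 0, 0, -1]]
  ]
}}

```text
t: 9.88
tcp_pos: [0.5507, 0.3374, 0.1656]
ee_rot: [1.182, 2.91, 0.001]
force: [0.3, -0.1, -4.5]
opening: 0.0081
grasp_force: 58.5
```

Emit:
{"name": "drive_tool", "arguments": {
  "deltas": [
    [[0, 0, 0, 0, 0, 0.04, -1], [0, 0, 0, 0, 0, 0.04, -1], [0, 0, 0, 0, 0, 0.02, -1], [0, 0, 0, 0, 0, 0, -1], [0, 0, 0, 0, 0, 0, -1]]
  ]
}}

```text
t: 10.5
tcp_pos: [0.5507, 0.3375, 0.1605]
ee_rot: [1.182, 2.91, 0.001]
force: [0.8, 0.5, -5.4]
opening: 0.008
grasp_force: 58.6
```

Emit:
{"name": "drive_tool", "arguments": {
  "deltas": [
    [[0, 0, 0, 0, 0, 0.03, -1], [0, 0, 0, 0, 0, 0.03, -1], [0, 0, 0, 0, 0, 0, -1], [0, 0, 0, 0, 0, 0, -1]]
  ]
}}

```text
t: 11.0
tcp_pos: [0.5515, 0.338, 0.1591]
ee_rot: [1.182, 2.909, 0.004]
force: [-0.6, 0.4, 6.4]
opening: 0.0083
grasp_force: 59.9
```

Emit:
{"name": "drive_tool", "arguments": {
  "deltas": [
    [[0, 0, 0, 0, 0, 0, -0.6], [0, 0, 0, 0, 0, 0, -0.3], [0, 0, 0, 0, 0, 0, 0.1], [0, 0, 0, 0, 0, 0, 0.1], [0, 0, 0, 0, 0, 0, 0.1], [0, 0, 0, 0, 0, 0, 0.1]]
  ]
}}

```text
t: 11.75
tcp_pos: [0.5505, 0.3372, 0.1572]
ee_rot: [-1.182, -2.91, 0.0]
force: [-0.2, 0.1, -0.2]
opening: 0.0471
grasp_force: 0.0
```

Emit:
{"name": "drive_tool", "arguments": {
  "deltas": [
    [[0, 0, 0, 0, 0, -0.1, 0.1], [0, 0, 0, 0, 0, -0.3, 0.1], [0, 0, 0, 0, 0, -0.6, 0.1], [0, 0, 0, 0, 0, -0.9, 0.1], [0, 0, 0, 0, 0, -0.9, 0.1], [0, 0, 0, 0, 0, -0.9, 1], [0, 0, 0, 0, 0, 0, 1], [0, 0, 0, 0, 0, 0, 1]]
  ]
}}

```text
t: 12.75
tcp_pos: [0.5503, 0.3371, 0.3428]
ee_rot: [1.182, 2.91, 0.001]
force: [-0.9, 0.2, 0.3]
opening: 0.0853
grasp_force: 0.0
```

```bash
python3 - <<'E'
from h import *
i,d,W=cloud("wrist"); save("w4.png",i); np.savez("w4.npz",i=i,W=W)
P=W.reshape(-1,3);P=P[np.isfinite(P[:,0])]
ax=np.array([.697,.717]);u=(P[:,:2]-[.552,.3353])@ax;v=(P[:,:2]-[.552,.3353])@[-.717,.697]
m=(abs(u)<.012)&(abs(v)<.075)&(P[:,2]>.175)&(P[:,2]<.2)
print(m.sum(),"u",np.median(u[m]),"v range",np.percentile(v[m],[1,99]),"z",np.percentile(P[m,2],[5,50,95]))
plan(.556,.03,.30,97,8)
E
```

```text
1871 u 0.0025276047532942535 v range [-0.05283834  0.06152009] z [0.17862026 0.18214217 0.18395236]
t 12.8 tcp [0.55   0.3369 0.3418] psi 135.78 q [ 0.53  0.35  1.47 -0.    1.32 -0.27] n 8 turn tot [-0.01  0.    6.77] shift(old axes)/row [-0.546 -0.539  0.105]
[-0.001, 0.0, 0.846, -0.546, -0.539, 0.105]
[-0.001, 0.0, 0.846, -0.59, -0.491, 0.105]
[-0.001, 0.0, 0.846, -0.629, -0.44, 0.105]
[-0.001, 0.0, 0.846, -0.664, -0.385, 0.105]
[-0.001, 0.0, 0.846, -0.694, -0.328, 0.105]
[-0.001, 0.0, 0.846, -0.719, -0.268, 0.105]
[-0.001, 0.0, 0.846, -0.739, -0.206, 0.105]
[-0.001, 0.0, 0.846, -0.754, -0.143, 0.105]
```

View pics/w4.png

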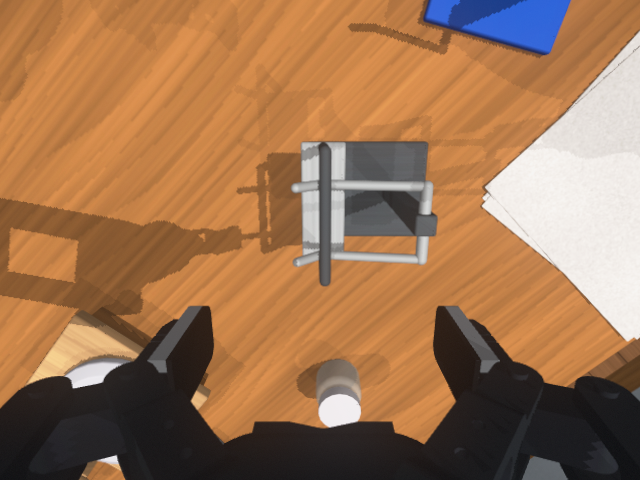

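The weight hangs level on both prongs, with the rod at (325,215) crossing prongs at rows 185 and 257. Now I work on the push: first check the open fingertip height in the tool frame from the depth, then approach.

```bash
python3 - <<'E'
from h import *
W=np.load("w4.npz")["W"];o=observe();R=Ro.from_rotvec(o["ee_rot"]).as_matrix()
L=(W-o["tcp_pos"])@R; P=L.reshape(-1,3)
P=P[np.isfinite(P[:,0])&(P[:,2]<.03)&(P[:,2]>-.05)]
for s in(1,-1):
    Q=P[(s*P[:,1]>.03)&(s*P[:,1]<.08)]
    print(s,len(Q),"z pct",np.percentile(Q[:,2],[50,95,99,100])); T=Q[Q[:,2]>np.percentile(Q[:,2],99)-.012]
    print("  tip x",np.percentile(T[:,0],[1,99]),"y",np.percentile(T[:,1],[1,99]))
plan(.567,.045,.30,88.7,9)
E
```

```text
1 3763 z pct [-0.03473541 -0.01733877 -0.01425473 -0.01244739]
  tip x [-0.01022781  0.01161311] y [0.04365833 0.05645253]
-1 3763 z pct [-0.0347555  -0.01731031 -0.01428963 -0.01247683]
  tip x [-0.01048164  0.01147449] y [-0.05409833 -0.04106815]
t 12.8 tcp [0.55   0.3369 0.3418] psi 135.78 q [ 0.53  0.35  1.47 -0.    1.32 -0.27] n 9 turn tot [-0.01  0.    8.22] shift(old axes)/row [-0.48  -0.438  0.093]
[-0.001, 0.0, 0.913, -0.48, -0.438, 0.093]
[-0.001, 0.0, 0.913, -0.518, -0.393, 0.093]
[-0.001, 0.0, 0.913, -0.551, -0.344, 0.093]
[-0.001, 0.0, 0.913, -0.58, -0.292, 0.093]
[-0.001, 0.0, 0.913, -0.605, -0.238, 0.093]
[-0.001, 0.0, 0.913, -0.624, -0.182, 0.093]
[-0.001, 0.0, 0.913, -0.638, -0.125, 0.093]
[-0.001, 0.0, 0.913, -0.646, -0.066, 0.093]
[-0.001, 0.0, 0.913, -0.65, -0.007, 0.093]
```

Emit:
{"name": "drive_tool", "arguments": {
  "deltas": [
    [[0, 0, 0.9, -0.48, -0.44, 0.1, 1], [0, 0, 0.9, -0.52, -0.39, 0.1, 1], [0, 0, 0.9, -0.55, -0.34, 0.1, 1], [0, 0, 0.9, -0.58, -0.29, 0.1, 1], [0, 0, 0.9, -0.6, -0.24, 0.1, 1], [0, 0, 0.9, -0.62, -0.18, 0.1, 1], [0, 0, 0.9, -0.64, -0.12, 0.1, 1], [0, 0, 0.9, -0.65, -0.07, 0.1, 1], [0, 0, 0.9, -0.65, 0, 0.1, 1], [0, 0, 0.1, 0, 0, 0, 1], [0, 0, 0, 0, 0, 0, 1], [0, 0, 0, 0, 0, 0, 1]]
  ]
}}

```text
t: 14.3
tcp_pos: [0.5696, 0.0467, 0.2971]
ee_rot: [-2.242, -2.2, 0.0]
force: [-1.0, -0.7, -0.7]
opening: 0.0851
grasp_force: 0.0
```

```bash
python3 w.py w5; python3 - <<'E'
from h import *
plan(.567,.045,.055,88.7)
E
```

```text
rod few 0
cake 16807 [566.  -54.6] [159.3 159.9] 11.7 z [0.0792 0.0869 0.0886]
caketop 13424 [565.8 -54.3] [143.6 143.1] 12.2 z [0.0852 0.0872 0.0887]
block 9960 [552.1 -66.4] [201.1 181.2] 6.8 z [0.0575 0.0591 0.0604]
rest 1255 [ 558.3 -221.9] [120.1  22.3] 6.9 z [0.053  0.0567 0.0581]
t 14.35 tcp [0.5697 0.0466 0.2972] psi 88.89 q [0.06 0.27 1.69 0.   1.18 0.08] n 6 turn tot [-0.   -0.    0.03] shift(old axes)/row [-0.006 -0.009  0.807]
[-0.0, -0.0, 0.006, -0.006, -0.009, 0.807]
[-0.0, -0.0, 0.006, -0.006, -0.009, 0.807]
[-0.0, -0.0, 0.006, -0.006, -0.009, 0.807]
[-0.0, -0.0, 0.006, -0.006, -0.009, 0.807]
[-0.0, -0.0, 0.006, -0.006, -0.009, 0.807]
[-0.0, -0.0, 0.006, -0.006, -0.009, 0.807]
```

Emit:
{"name": "drive_tool", "arguments": {
  "deltas": [
    [[0, 0, 0, 0, -0.03, 0.9, 1], [0, 0, 0, 0, 0, 0.9, 1], [0, 0, 0, 0, 0, 0.9, 1], [0, 0, 0, 0, 0, 0.9, 1], [0, 0, 0, 0, 0, 0.7, 1], [0, 0, 0, 0, 0, 0.4, 1], [0, 0, 0, 0, 0, 0.16, 1], [0, 0, 0, 0, 0, 0, 1], [0, 0, 0, 0, 0, 0, 1]]
  ]
}}

```text
t: 15.48
tcp_pos: [0.569, 0.046, 0.0553]
ee_rot: [2.243, 2.198, 0.002]
force: [0.7, 0.3, 0.6]
opening: 0.0853
grasp_force: 0.0
```

Emit:
{"name": "drive_tool", "arguments": {
  "deltas": [
    [[0, 0, 0, -0.1, 0, 0, 1], [0, 0, 0, -0.15, 0, 0, 1], [0, 0, 0, -0.15, 0, 0, 1], [0, 0, 0, -0.15, 0, 0, 1], [0, 0, 0, -0.15, 0, 0, 1], [0, 0, 0, -0.15, 0, 0, 1], [0, 0, 0, -0.15, 0, 0, 1], [0, 0, 0, -0.15, 0, 0, 1]]
  ]
}}

```text
t: 16.48
tcp_pos: [0.5671, -0.0121, 0.0544]
ee_rot: [2.245, 2.198, 0.0]
force: [0.2, 2.3, 1.2]
opening: 0.0855
grasp_force: 1.2
```

Emit:
{"name": "drive_tool", "arguments": {
  "deltas": [
    [[0, 0, 0, -0.2, 0, 0, 1], [0, 0, 0, -0.2, 0, 0, 1], [0, 0, 0, -0.2, 0, 0, 1], [0, 0, 0, -0.2, 0, 0, 1], [0, 0, 0, -0.2, 0, 0, 1], [0, 0, 0, -0.2, 0, 0, 1], [0, 0, 0, -0.2, 0, 0, 1], [0, 0, 0, -0.2, 0, 0, 1], [0, 0, 0, -0.2, 0, 0, 1], [0, 0, 0, -0.2, 0, 0, 1], [0, 0, 0, -0.1, 0, 0, 1], [0, 0, 0, -0.1, 0, 0, 1]]
  ]
}}

```text
t: 17.98
tcp_pos: [0.5645, -0.1221, 0.0541]
ee_rot: [-2.244, -2.198, 0.001]
force: [0.2, 0.7, -1.4]
opening: 0.0858
grasp_force: 0.5
```

```bash
cat > c.py <<'E'
from h import *
from scipy.optimize import least_squares
o=observe();print("t",o["t"],"tcp",o["tcp_pos"],"f",o["force"],psi(Ro.from_rotvec(o["ee_rot"]).as_matrix()))
cy=float(sys.argv[1])
for n in("wrist","top","scene"):
    i,d,W=cloud(n);P=W.reshape(-1,3);C=i.reshape(-1,3).astype(int)
    k=np.isfinite(P[:,0])&(P[:,2]>.068)&(P[:,2]<.093)&(np.hypot(P[:,0]-.563,P[:,1]-cy)<.1)&(C.min(1)>95)&(np.ptp(C,axis=1)<40)
    Q=P[k].astype(np.float32)
    if len(Q)<50: print(n,"few");continue
    h=cv2.convexHull((Q[:,:2]*1000).copy())
    top=Q[Q[:,2]>.08];A=np.c_[top[:,:2],np.ones(len(top))];pl=np.linalg.lstsq(A,top[:,2],rcond=None)[0]
    print(n,len(Q),"hull circle",cv2.minEnclosingCircle(h),"bbox x",Q[:,0].min(),Q[:,0].max(),"y",Q[:,1].min(),Q[:,1].max(),"ztop",np.median(Q[:,2]),"slope",pl[:2].round(3))
E
python3 c.py -.205
```

```text
t 17.975 tcp [ 0.56445773 -0.12205308  0.05411183] f [ 0.19711832  0.72190377 -1.35654091] 88.79032506912304
wrist 20713 hull circle ((564.5416870117188, -142.2470703125), 47.43272018432617) bbox x 0.51711345 0.6119699 y -0.15695906 -0.119388774 ztop 0.08411832 slope [-0.006 -0.236]
top 439 hull circle ((559.308349609375, -232.22314453125), 70.49808502197266) bbox x 0.48881328 0.6298035 y -0.27792978 -0.21581365 ztop 0.08411921 slope [-0.012  0.019]
scene 2278 hull circle ((567.8673095703125, -201.91029357910156), 82.50152587890625) bbox x 0.48556006 0.6500942 y -0.27922773 -0.12225122 ztop 0.08538095 slope [-0.005  0.012]
```

Emit:
{"name": "drive_tool", "arguments": {
  "deltas": [
    [[0, 0, 0, -0.12, 0, 0, 1], [0, 0, 0, -0.12, 0, 0, 1], [0, 0, 0, -0.12, 0, 0, 1], [0, 0, 0, -0.12, 0, 0, 1], [0, 0, 0, -0.12, 0, 0, 1], [0, 0, 0, -0.1, 0, 0, 1], [0, 0, 0, -0.08, 0, 0, 1], [0, 0, 0, -0.06, 0, 0, 1], [0, 0, 0, -0.05, 0, 0, 1], [0, 0, 0, 0, 0, 0, 1], [0, 0, 0, 0, 0, 0, 1]]
  ]
}}

```text
t: 19.5
tcp_pos: [0.5639, -0.1663, 0.0544]
ee_rot: [2.244, 2.198, -0.0]
force: [0.1, -0.4, 0.4]
opening: 0.0856
grasp_force: 0.0
```

```bash
python3 c.py -.247
```

```text
t 19.5 tcp [ 0.56385708 -0.16626236  0.05435505] f [ 0.11736361 -0.41845183  0.35143075] 88.80141362160923
wrist 21310 hull circle ((564.0841064453125, -188.8191375732422), 48.5398063659668) bbox x 0.5155704 0.61259776 y -0.20355566 -0.16388474 ztop 0.08224528 slope [-0.003 -0.15 ]
top 405 hull circle ((557.3245849609375, -279.66290283203125), 69.27631378173828) bbox x 0.48833352 0.6263156 y -0.32044795 -0.25937796 ztop 0.082882755 slope [0.007 0.057]
scene 2326 hull circle ((567.2374267578125, -245.27536010742188), 82.33846282958984) bbox x 0.48622817 0.6476008 y -0.32393017 -0.16832407 ztop 0.084276244 slope [-0.005  0.006]
```

Emit:
{"name": "drive_tool", "arguments": {
  "deltas": [
    [[0, 0, 0, 0.2, 0, 0, 1], [0, 0, 0, 0.4, 0, 0, 1], [0, 0, 0, 0.4, 0, -0.3, 1], [0, 0, 0, 0.3, 0, -0.9, 1], [0, 0, 0, 0, 0, -0.9, 1], [0, 0, 0, 0, 0, -0.9, 1], [0, 0, 0, 0, 0, -0.9, 1], [0, 0, 0, 0, 0, -0.9, 1], [0, 0, 0, 0, 0, -0.9, 1], [0, 0, 0, 0, 0, 0, 1], [0, 0, 0, 0, 0, 0, 1]]
  ]
}}

```text
t: 21.02
tcp_pos: [0.5646, -0.1001, 0.3394]
ee_rot: [-2.244, -2.199, -0.0]
force: [0.2, -0.4, -0.8]
opening: 0.0853
grasp_force: 0.0
```

```bash
python3 c.py -.247; python3 - <<'E'
from h import *
i,d,W=cloud("wrist");P=W.reshape(-1,3);P=P[np.isfinite(P[:,0])]
Q=P[(P[:,2]>.054)&(P[:,2]<.0625)&(np.hypot(P[:,0]-.552,P[:,1]+.066)<.14)&(P[:,1]>-.175)]
print(cv2.minAreaRect((Q[:,:2]*1000).astype(np.float32)))
i,_=get_image("scene");save("s9.png",i)
E
```

```text
t 21.025 tcp [ 0.56460044 -0.10006134  0.33942574] f [ 0.23355648 -0.3782628  -0.79060118] 88.85321045211904
wrist 12676 hull circle ((562.8887329101562, -243.53147888183594), 80.03025817871094) bbox x 0.48346302 0.6411255 y -0.32249102 -0.1640824 ztop 0.0850087 slope [-0.001 -0.007]
top 1003 hull circle ((559.386474609375, -242.6206512451172), 79.19055938720703) bbox x 0.4808903 0.63704056 y -0.31952748 -0.16730964 ztop 0.08389897 slope [-0.006  0.004]
scene 2351 hull circle ((566.5520629882812, -244.49794006347656), 81.88552856445312) bbox x 0.48733458 0.64697397 y -0.3235856 -0.1645816 ztop 0.08416214 slope [-0.003  0.003]
((552.0096435546875, -66.48224639892578), (200.93507385253906, 179.9169464111328), 6.844460487365723)
```

View pics/s9.png

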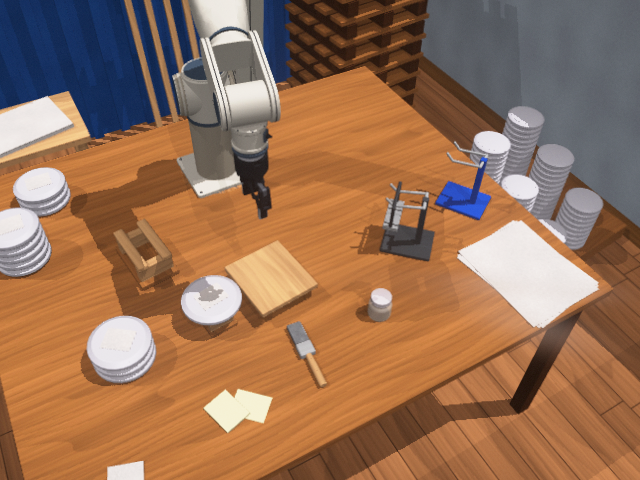

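The scene view shows the cake flat on the rest at (212,300), clear of the block. The weight is hanging on the dark stand at (400,210), and the jar, brush and cake stack haven't moved. Handing in.

```bash
python3 -c "
from h import *
print(job_done())"
```

```text
the job is handed in; nothing more can be done
None
```

The job is handed in, with no verdict returned: at my last look the weight hung level on both prongs and the cake lay flat on the airing rest, about 4 mm off centre and clear of the block, at 21 s with nothing else visibly moved.

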